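# Draw wooden beads from the quarter-turn chute

## Task

Stand the long white box on the table lengthwise in line with the bead chute, with the chute's lip over the end of the box nearest to it. Then swing the blue handle a quarter turn to its open stop so that all three beads roll down into the box, and swing the handle back fully to its closed stop. Leave the box standing there with the beads in it, and do not disturb the two wire coils or the jar.

Things in the scene. Friction and masses are not known exactly. Their poses are not given: they have to be found in the camera images.
- stand: Fixed plywood stand of the bead chute. Origin on the table under the middle of the base; x points level along the chute's uphill direction (beads run to -x), y left, z up. Base plate 12 mm thick: x -75 to 75, y -100 to 60 mm; at x below -75 mm the space under the chute is free. White open-topped chute in the plane y = 0: 39 mm wide inside, side walls 22 mm, slope 35 degrees.
- spout (a point): Chute's lip: middle of the floor's lower edge, 85 mm above the table (underside 80 mm), at x -150, y 0 of the stand. Axes as stand. Beads leave it along the slope at up to 1 m/s and first meet the floor of a box standing on the table 25 to 65 mm downhill of the lip.
- shelf (a point): Middle of the underside of a fixed board (100 x 90 x 10 mm, along stand x and y) 290 mm above the table, hanging over the closed handle; a yellow spool on it reaches 338 mm. Its 18 mm square post stands 23 mm uphill and 7 mm to -y of this point. So the closed handle must be reached from downhill, the tool leaning along the knob's axis. Axes as stand.
- gate_grip (a point): Grip point on the axis of the round knob (18 mm diameter, 47 mm long) at the end of the blue handle: 20 mm below the knob's top, 24 mm above the handle's flat bar (13 mm wide, 7 mm thick). z is the knob's axis, parallel to the hinge, square to the chute floor: leaning 35 degrees downhill from vertical at every handle angle. y points from knob to hinge.
- pivot (a point): Point on the handle's hinge axis in the plane in which gate_grip circles at 70 mm radius. Axes as stand; in them the hinge axis is (-0.574, 0, 0.819). Closed: the knob lies to the -y side of the pivot (handle across the chute). Open: it lies straight down the slope, (-0.819, 0, -0.574) (handle along the chute).
- gate (a joint): Handle angle in rad: 0 is the closed stop, 1.571 the open stop; clockwise seen from above opens. Friction about 0.08 N m (1.2 N at the knob); it stays where it is left. It starts at 0 to 0.1. A steel blade on the hinge holds the beads until it is well open.
- box: Loose open white box, 160 mm long (its x), 66 mm wide (its y), 50 mm high, walls and floor 3 mm, about 0.1 to 0.2 kg. Origin at the centre of its underside; both ends alike. It can be gripped across its width; near the end away from the chute the gripper's body stays clear of the chute.
- bead0_center (a point): Centre of the dark brown wooden bead, 30 mm diameter, 12 g: lowest in the chute, against the blade.
- bead1_center (a point): Centre of the red bead, same size, next above.
- bead2_center (a point): Centre of the orange bead, same size, uppermost.
- coil: Bystander: blue wire coil lying flat, 100 mm outside diameter, 28 mm high, origin under its centre.
- coil2: Bystander: green wire coil lying flat, 84 mm outside diameter, 26 mm high, origin under its centre.
- jar: Bystander: jar with yellow cap, 64 mm diameter, 75 mm high, origin under its centre.

How it is judged:
By the outcome, as a careful person would: the job done as asked, in the order asked, and still so for the second after the job is handed in, with the robot touching nothing.
It also fails if it takes over 64 s, if anything falls off the work surface, if the arm or the gripper's body presses on something with over 40 N, if the wrist force passes 120 N, or if a joint passes its speed limit or range.

## Robot

A 6-joint arm with a two-finger parallel gripper is mounted at the origin on the work surface. World frame = base frame: x ahead of the robot, y to its left, z up, the work surface at z = 0. Lengths are in m, angles in degrees, forces in N, time in s.
With the tool pointing down it reaches from about 0.4 to 0.825 m from the base axis. Payload 7 kg.
Tool frame: the origin (TCP) lies at the centre of the arm's flange, where the gripper is bolted on; the fingertips stand 178 mm ahead of it and the grasp point (between the pads) lies 159 mm ahead of it; z points along the fingers, y is the line along which they close (so a half turn about z gives the same grasp; the last joint's range is limited). The gripper opens to 88 mm and grips with 3 to 60 N. Pads are 19 mm wide; open, the fingers measure 130 mm over their backs; the gripper's body (78 mm by 193 mm) begins 47 mm behind the grasp point.
Start: joints at [93.111, 20.546, 0.682, 0, -70.136, -16.507], TCP at [0.156, 0.657, 0.405] pointing down, gripper open.
Joint ranges: [-176.03, 176.03], [-82.01, 121.73], [-58.28, 71.71], [-173.87, 95.51], [-174.79, -0.11], [-173.66, 173.66]. Speed limits (degrees/s): [136.94, 136.94, 172.46, 180, 180, 180].

## Interface

Orientations are given as [roll, pitch, yaw] about the fixed x, y, z axes, in that order (R = Rz(yaw) Ry(pitch) Rx(roll)).
In Python, from plant import telemetry, snapshot, workorder, nets gives the robot as it stands.
- The arm moves only by the shell command python3 -m creep 'ROWS'. ROWS is JSON, a list that holds one entry, the list of rows, each a list of 5 numbers: the shift along the tool's x, y, z normalised to -1 to 1, where 1 is 0.2 m, then the turn about the tool's z normalised to -1 to 1, where 1 is pi/2 rad, then the opening, from 0 (shut) to 1 (fully open). In form: [[[x, y, z, spin, hand], ...]]. A call has 1 to 8 rows; each row shifts and turns the commanded pose from where the row before left it, along the tool's axes as they then stand; what a row does not reach is not made up. A row lasts 1/12 s, in which the tool goes at most 41.7 mm and 7.16 degrees, less where a joint would pass 70% of its speed; a pose out of reach is approached as far as the arm can. A call with a number of a shift or a turn outside -1 to 1 is refused whole. A call with a gripper value outside its range is refused whole. The fingers move at their own pace and stop on an object; the grip force is fixed at half the most. Time passes only in rows, so rows that do not move let the fingers close. It gives the time, the measured TCP pose, the force, the opening and the grip force at its end, in the units of the state.
- telemetry.get_obs(): the state, without advancing time (a new reading comes with each control period).
- snapshot(name): name is "side" or "top" or "wrist"; returns a dict with "frame" (400x640x3 uint8, red, green, blue), "fx", "fy", "cx", "cy" (pixels), "rvec" (rotation vector, rad) and "tvec" (3), from world to camera coordinates, as OpenCV has them; the wrist camera has in their place "mount" (4x4, takes a point from camera to tool coordinates, whose origin is the TCP and whose axes are the flange's). Camera axes: x right, y down, z forward; pixel columns grow to the right and rows downward; lengths in m; the calibration is good to about 2 mm. A picture is of the moment at which its call begins: read the wrist's pose just before it. There is no depth.
- workorder.close_job(): hands the job in; it is judged then, once.
Trained networks look in a picture, given as the dict that the camera call returned (one of the last four; its "shot" number tells which), for a name from the list of things; names that differ only in an ending like _2 or _b are one class to them, and where a whole thing is asked for, a point or a joint stands for the part that bears it (a point fixed in the world has none). Each returns a list of dicts, best first, with "confidence" (0 to 1); they miss things now and then, are a little off and sometimes report something else, mostly with a low value. They report only what shows in the picture. A call takes as long as a camera call.
- nets.find_in(picture, query): "uv" ([column, row] in pixels, amid what is visible of it).
- nets.masks_of(picture, query): "region" (400x640 bool, what is visible of it) and "uv" ([column, row] in pixels, amid what is visible of it).
- nets.landmark_of(picture, query): "uv" ([column, row] in pixels: a listed point, or the origin of a listed thing).
The state is a dict: "clock": time; "joint_pos": joint angles; "qvel": joint speeds; "tau": joint torques, N m; "tool_pos": TCP position; "orientation": TCP orientation; "force": force on the tool from outside, world axes, zero at the start; "moment": the same for the moment, N m; "opening": finger opening in m; "gripper_force": force on a finger pad.
Only numpy, scipy, OpenCV 4.12 (cv2) and the standard library are available. Lean on these libraries where they do the work, as an engineer would, in place of code of your own. Each camera call takes 0.05 s, during which the arm holds its last target. There are 200 camera calls.

## Working session

There is one attempt and no reset: what is moved stays moved. The work goes in short steps, Python scripts to look and compute and a shell command to move; the robot and the scene stay as the last step left them, time stands still between calls to the robot, and variables do not carry over. Pictures are saved under pics/ and viewed, at most 11 in all, crops included, and the job is handed in when it is done.

```bash
mkdir -p pics; ls
cat > h.py <<'E'
import numpy as np,cv2
from plant import telemetry,snapshot,workorder,nets
from scipy.spatial.transform import Rotation as Ro
def ray(p,uv,T=None):
    d=np.array([(uv[0]-p["cx"])/p["fx"],(uv[1]-p["cy"])/p["fy"],1.])
    if "rvec" in p:
        R=cv2.Rodrigues(np.array(p["rvec"],float))[0];t=np.array(p["tvec"],float).ravel()
        return -R.T@t,R.T@d
    M=T@np.array(p["mount"]);return M[:3,3],M[:3,:3]@d
def tool():
    o=telemetry.get_obs();T=np.eye(4);T[:3,:3]=Ro.from_euler("xyz",o["orientation"],degrees=True).as_matrix();T[:3,3]=o["tool_pos"];return T
def onz(p,uv,z,T=None):
    c,d=ray(p,uv,T);return c+d*(z-c[2])/d[2]
def tri(rays):
    A=0;b=0
    for c,d in rays:
        d=d/np.linalg.norm(d);P=np.eye(3)-np.outer(d,d);A=A+P;b=b+P@c
    return np.linalg.solve(A,b)
def proj(p,X):
    return cv2.projectPoints(np.array(X,float).reshape(-1,1,3),np.array(p["rvec"],float),np.array(p["tvec"],float),np.array([[p["fx"],0,p["cx"]],[0,p["fy"],p["cy"]],[0,0,1.]]),None)[0].reshape(-1,2)
def save(p,n):cv2.imwrite("pics/"+n,cv2.cvtColor(p["frame"],cv2.COLOR_RGB2BGR))
E
python3 - <<'E'
from h import *
o=telemetry.get_obs();print({k:np.round(v,3) for k,v in o.items()})
T=tool();P={}
names="stand spout shelf gate_grip pivot box bead0_center coil coil2 jar".split()
for c in ("side","top","wrist"):
    p=P[c]=snapshot(c);save(p,c+"0.png")
    print(c,ray(p,(320,200),T)[0].round(3))
    for n in names:
        r=nets.landmark_of(p,n)
        print(n,[(np.round(q["uv"],1).tolist(),round(q["confidence"],2),onz(p,q["uv"],0,T).round(3).tolist()) for q in r[:2]])
E
```

```text
pics
{'clock': np.float64(0.0), 'joint_pos': array([ 9.3112e+01,  2.0591e+01,  6.3400e-01, -2.0000e-02, -7.0137e+01,
       -1.6506e+01]), 'qvel': array([-0.027,  0.027, -0.032, -0.046, -0.119,  0.014]), 'tau': array([ 1.0000e-03, -5.8272e+01,  2.9305e+01,  6.9970e+00,  7.0000e-03,
       -0.0000e+00]), 'tool_pos': array([0.156, 0.656, 0.404]), 'orientation': array([ 1.79904e+02, -8.00000e-03, -1.34010e+01]), 'force': array([-0.853,  0.551, -0.086]), 'moment': array([ 0.019, -0.009, -0.027]), 'gripper_force': np.float64(0.0), 'opening': np.float64(0.088)}
side [ 0.17  -0.748  0.748]
stand [([324.0, 212.5], 0.94, [0.681, 0.191, 0.0]), ([342.0, 186.6], 0.66, [0.816, 0.306, 0.0])]
spout [([327.3, 221.2], 0.68, [0.668, 0.143, 0.0])]
shelf [([356.0, 140.6], 0.97, [1.071, 0.621, 0.0])]
gate_grip [([346.1, 186.2], 0.69, [0.831, 0.302, 0.0])]
pivot [([318.6, 188.7], 0.74, [0.734, 0.331, 0.0])]
box [([347.4, 323.0], 0.73, [0.519, -0.231, 0.0]), ([322.9, 171.3], 0.52, [0.807, 0.438, 0.0])]
bead0_center [([325.6, 187.8], 0.53, [0.759, 0.325, 0.0])]
coil [([404.2, 264.5], 0.9, [0.762, -0.13, -0.
[... 392 characters left out ...]
 0.76, [0.787, 0.111, 0.0])]
gate_grip [([325.0, 167.0], 0.87, [0.7, 0.037, 0.0])]
pivot [([306.0, 189.3], 0.79, [0.633, 0.091, 0.0]), ([381.3, 153.3], 0.52, [0.743, -0.126, 0.0])]
box [([422.1, 232.0], 0.67, [0.516, -0.242, 0.0])]
bead0_center [([383.0, 150.0], 0.3, [0.753, -0.131, 0.0])]
coil [([379.2, 151.9], 0.88, [0.747, -0.12, 0.0]), ([201.6, 275.8], 0.77, [0.382, 0.379, 0.0])]
coil2 [([379.2, 151.9], 0.88, [0.747, -0.12, 0.0]), ([201.6, 275.8], 0.77, [0.382, 0.379, 0.0])]
jar [([298.9, 179.9], 0.69, [0.661, 0.112, 0.0]), ([448.4, 159.6], 0.67, [0.727, -0.32, 0.0])]
wrist [0.223 0.641 0.383]
stand []
spout []
shelf []
gate_grip []
pivot []
box []
bead0_center []
coil []
coil2 []
jar []
```

View pics/side0.png

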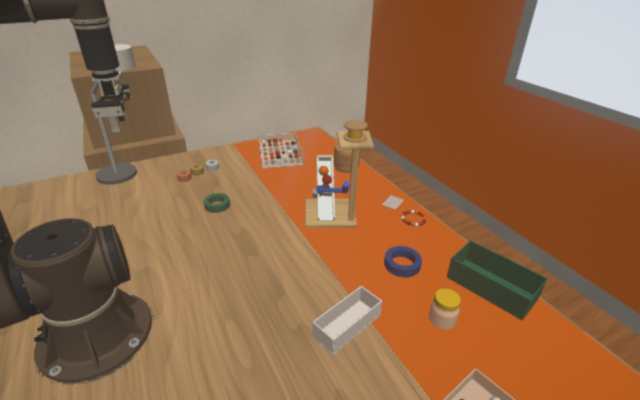

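View pics/top0.png

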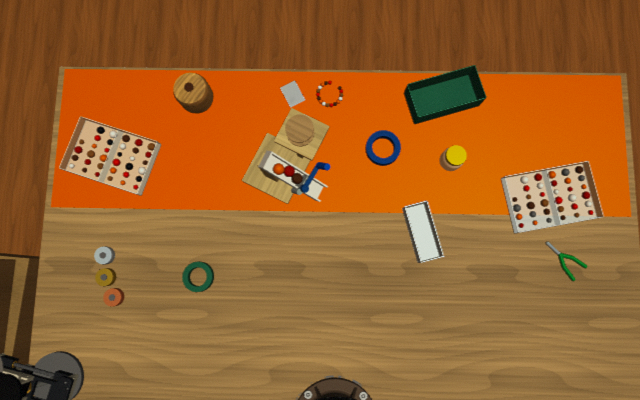

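Run:
```python
from h import *
from scipy.optimize import least_squares
P={c:snapshot(c) for c in("side","top")}
obs=[]
for c,p in P.items():
    for n in "stand spout shelf gate_grip pivot".split():
        r=nets.landmark_of(p,n)
        if r: obs.append((c,n,np.array(r[0]["uv"])))
T3={}
for n in "spout shelf gate_grip pivot stand box".split():
    rs=[ray(P[c],nets.landmark_of(P[c],n)[0]["uv"]) for c in P if nets.landmark_of(P[c],n)]
    if len(rs)==2: T3[n]=tri(rs);print(n,T3[n].round(4))
# fit: stand x,y,yaw ; pivot (x along, z), shelf offset, handle angle
def pts(v):
    x,y,a,px,pz,th,sx,sy=v
    L={"stand":[0,0,0],"spout":[-.15,0,.085],"pivot":[px,0,pz],"shelf":[sx,sy,.29]}
    d=np.array([-.819,0,-.574]);e=np.array([0,-1,0])
    L["gate_grip"]=np.array(L["pivot"])+.07*(np.cos(th)*e+np.sin(th)*d)
    R=Ro.from_euler("z",a).as_matrix()
    return {k:R@np.array(q)+[x,y,0] for k,q in L.items()}
def f(v):
    q=pts(v);r=[(proj(P[c],q[n])[0]-uv) for c,n,uv in obs]
    return np.r_[np.concatenate(r),(v[5]-.05)/.03]
best=min((least_squares(f,[.68,.19,a,0,.15,.05,0,-.07],loss="soft_l1") for a in np.arange(0,6.3,.7)),key=lambda s:s.cost)
print(best.cost,best.x.round(4),np.degrees(best.x[2]));print({k:v.round(4).tolist() for k,v in pts(best.x).items()});print(best.fun.round(1))
p=P["top"]
for c,p in P.items():
    m=nets.masks_of(p,"box")[0];u=m["region"].astype(np.uint8);print(m["confidence"],u.sum())
    r=cv2.minAreaRect(cv2.findNonZero(u));b=cv2.boxPoints(r)
    print(c,[onz(p,k,.05)[:2].round(4).tolist() for k in b])
```

```text
spout [0.6067 0.0505 0.0765]
gate_grip [0.6587 0.0371 0.1846]
pivot [0.6109 0.082  0.1801]
stand [ 0.6809  0.1911 -0.006 ]
16.566426724492086 [ 0.6774  0.1858  7.2981 -0.1288  0.1838  0.0649 -0.0543 -0.0798] 418.1481447750274
{'stand': [0.6774, 0.1858, 0.0], 'spout': [0.5982, 0.0584, 0.085], 'pivot': [0.6094, 0.0764, 0.1838], 'shelf': [0.7165, 0.0976, 0.29], 'gate_grip': [0.6668, 0.0364, 0.1812]}
[ 0.3 -0.5 -5.2 -2.9  0.  -0.   4.   0.3 -0.6  0.1  1.3  1.3 -2.5  1.4
 -0.3 -1.6  2.6 -0.7  0.5]
0.88 2646
side [[0.4082, -0.2333], [0.5983, -0.1672], [0.5971, -0.2734], [0.4206, -0.3223]]
0.87 1587
top [[0.5818, -0.1755], [0.6031, -0.2497], [0.4478, -0.289], [0.4271, -0.216]]
```

The side view shows the closed handle and knob near (346,187), the shelf and spool at (355,140) and the box at (347,320). In the top view the chute runs from (265,160) to (322,195), with the knob at (325,167) and the box at (422,232).

```bash
R='[0.13,0.148,0,0,1]'; python3 -m creep '[[[0.13,0.148,0,0,1],[0.13,0.148,0,0,1],[0.13,0.148,0,0,1],[0.13,0.148,0,0,1],[0.13,0.148,0,0,1],[0.13,0.148,0,0,1],[0.13,0.148,0,0,1],[0.13,0.148,0,0,1]]]'; python3 -m creep '[[[0.13,0.148,0,0,1],[0.13,0.148,0,0,1],[0.13,0.148,0,0,1],[0.13,0.148,0,0,1],[0.13,0.148,0,0,1],[0.13,0.148,0,0,1],[0.13,0.148,0,0,1],[0,0,0,0,1]]]'
python3 - <<'E'
from h import *
print(telemetry.get_obs()["joint_pos"].__repr__())
T=tool();p=snapshot("wrist");save(p,"w1.png");print(p["mount"])
for n in "stand spout shelf gate_grip pivot box bead0_center coil coil2 jar".split():
    r=nets.landmark_of(p,n);print(n,[(np.round(q["uv"],1).tolist(),round(q["confidence"],2)) for q in r[:1]])
E
```

```text
clock: 4.12
tool_pos: [0.3043, 0.3762, 0.4049]
orientation: [-180.0, -0.0, -13.4]
force: [0.5, 0.4, 0.2]
opening: 0.0878
gripper_force: 0.0
clock: 4.78
tool_pos: [0.4345, 0.1295, 0.4048]
orientation: [180.0, -0.0, -13.7]
force: [0.6, 0.5, 0.2]
opening: 0.0875
gripper_force: 0.0
array([ 4.16422002e+01, -9.07607451e-01, -2.58741210e+01,  4.36111388e-02,
       -6.50524315e+01,  3.46547767e+01])
[[-1.10365416e-03 -9.66780990e-01 -2.55603794e-01  6.86675769e-02]
 [ 9.99999276e-01 -9.44176724e-04 -7.46629194e-04 -8.62337595e-04]
 [ 4.80491758e-04 -2.55604433e-01  9.66781332e-01  2.02507103e-02]
 [ 0.00000000e+00  0.00000000e+00  0.00000000e+00  1.00000000e+00]]
stand []
spout []
shelf []
gate_grip []
pivot []
box [([636.7, 14.3], 0.71)]
bead0_center []
coil []
coil2 []
jar [([637.8, 14.3], 0.55)]
```

```bash
python3 -m creep '[[[0.062,0.178,0,0,1],[0.062,0.178,0,0,1],[0.062,0.178,0,0,1],[0.062,0.178,0,0,1],[0.062,0.178,0,0,1],[0.062,0.178,0,0,1],[0.062,0.178,0,0,1],[0.062,0.178,0,0,1]]]'; python3 -m creep '[[[0.062,0.178,0,0,1],[0.062,0.178,0,0,1],[0,0,0,-0.079,1],[0,0,0,-0.079,1],[0,0,0,-0.079,1],[0,0,0,-0.079,1],[0,0,0,0,1],[0,0,0,0,1]]]'
cat > stage.py <<'E'
from h import *
from scipy.optimize import least_squares
def pts(v):
    x,y,a,px,py,pz,th,sx,sy=v
    L={"stand":[0,0,0],"spout":[-.15,0,.085],"pivot":[px,py,pz],"shelf":[sx,sy,.29]}
    d=np.array([-.819,0,-.574]);e=np.array([0,-1,0])
    L["gate_grip"]=np.array(L["pivot"])+.07*(np.cos(th)*e+np.sin(th)*d)
    R=Ro.from_euler("z",a).as_matrix()
    return {k:R@np.array(q)+[x,y,0] for k,q in L.items()}
def fitstand(obs,th0=.05):
    def f(v):
        q=pts(v);r=[(proj(p,q[n])[0]-uv) for p,n,uv in obs]
        return np.r_[np.concatenate(r),(v[6]-th0)/.03]
    s=least_squares(f,[.68,.19,1.02,-.1,.02,.18,.05,-.1,-.07],loss="soft_l1");return s
E
python3 - <<'E'
from stage import *
T=tool();p=snapshot("wrist");save(p,"w2.png")
S,P=snapshot("side"),snapshot("top")
for n in ["box"]:
    for m in nets.masks_of(p,n)[:1]:
        u=m["region"].astype(np.uint8);r=cv2.minAreaRect(cv2.findNonZero(u));b=cv2.boxPoints(r)
        print(m["confidence"],u.sum(),b.round(),[onz(p,k,.05,T)[:2].round(4).tolist() for k in b])
    r=nets.landmark_of(p,n)[0];print(r["uv"],onz(p,r["uv"],0,T))
obs=[]
for c in (S,P):
    for n in "stand spout shelf gate_grip pivot".split():
        r=nets.landmark_of(c,n)
        if r: obs.append((c,n,np.array(r[0]["uv"])));print(n,np.round(r[0]["uv"],1),r[0]["confidence"].__round__(2))
s=fitstand(obs);print(s.cost,s.x.round(4),{k:v.round(4).tolist() for k,v in pts(s.x).items()},s.fun.round(1))
# composite zoom
a=cv2.resize(P["frame"][90:220,230:400],None,fx=3,fy=3,interpolation=cv2.INTER_CUBIC)
b=cv2.resize(S["frame"][110:240,290:380],None,fx=3,fy=3,interpolation=cv2.INTER_CUBIC)
cv2.imwrite("pics/z1.png",cv2.cvtColor(np.hstack([a,b]),cv2.COLOR_RGB2BGR))
E
```

```text
clock: 6.0
tool_pos: [0.4633, -0.1672, 0.4049]
orientation: [-180.0, -0.0, -13.3]
force: [1.8, 0.7, 0.1]
opening: 0.0879
gripper_force: 0.0
clock: 6.67
tool_pos: [0.4712, -0.2404, 0.4046]
orientation: [-180.0, 0.0, 14.9]
force: [0.1, 0.4, 0.2]
opening: 0.088
gripper_force: 0.0
0.92 10667 [[290.  48.]
 [359.  48.]
 [359. 210.]
 [290. 210.]] [[0.5834, -0.181], [0.5999, -0.2436], [0.4471, -0.289], [0.4284, -0.2181]]
[326.8, 131.6] [ 0.51454193 -0.23643022  0.        ]
shelf [402.5 265.6] 0.66
stand [274.5 174.8] 0.92
shelf [300.9 134.2] 0.56
gate_grip [325.8 165.2] 0.9
pivot [308.5 188.4] 0.64
170.3875080093455 [ 0.6745  0.1832  1.0013 -0.1351  0.0053  0.245   0.05   -0.0562 -0.0888] {'stand': [0.6745, 0.1832, 0.0], 'spout': [0.5936, 0.0569, 0.085], 'pivot': [0.5972, 0.0724, 0.245], 'shelf': [0.7189, 0.088, 0.29], 'gate_grip': [0.6545, 0.0323, 0.243]} [ -47.  -124.5   -0.    -0.     1.3   -0.7   -0.    -0.     0.     0.
    0. ]
```

View pics/z1.png

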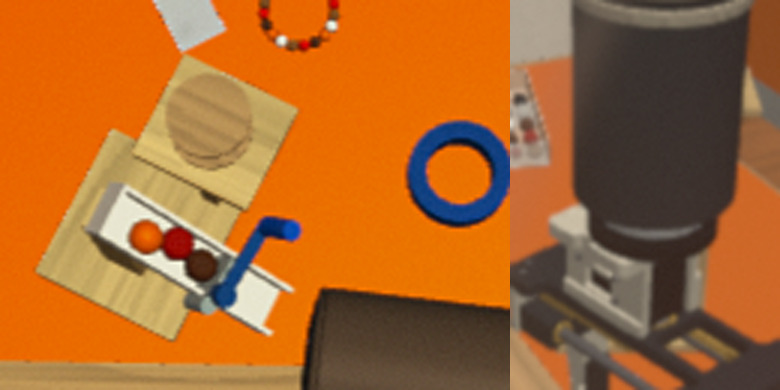

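View pics/w2.png

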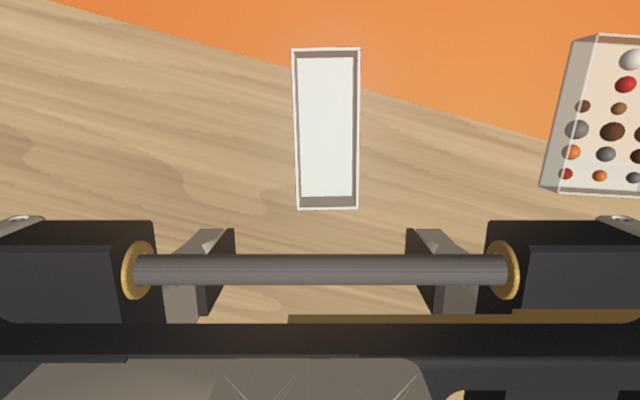

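Run:
```python
from stage import *
T=tool();p=snapshot("wrist");P=snapshot("top")
for k in [(292,48),(359,48),(358,209),(299,209)]: print(onz(p,k,.05,T)[:2].round(4))
z=lambda u,v:((u+.5)/3-.5+230,(v+.5)/3-.5+90)
W=lambda u,v,h:onz(P,z(u,v),h)[:2]
B=[W(37,270,.012),W(173,340,.012),W(115,130,.012)]
L=np.array([[.075,.06],[-.075,.06],[.075,-.1]])
S=[W(183,55,.30),W(298,108,.30),W(248,210,.30),W(133,153,.30)]
def f(v):
    c,s=np.cos(v[2]),np.sin(v[2]);R=np.array([[c,-s],[s,c]]);return ((L@R.T+v[:2])-B).ravel()
s=least_squares(f,[.68,.19,1.02]);x=s.x;print(x,np.degrees(x[2]),s.fun.round(4))
c,n=np.cos(x[2]),np.sin(x[2]);R=np.array([[c,-n],[n,c]]);loc=lambda q:((np.array(q)-x[:2])@R).round(4)
print("shelf corners",[loc(q).tolist() for q in S],loc(np.mean(S,0)))
for n_,u,v,h in [("knobtop",292,231,.2),("knobtop",292,231,.19),("lip-y",293,290,.1),("lip+y",268,333,.1),("hinge",222,296,.165),("bar end",262,232,.165)]:print(n_,h,loc(W(u,v,h)))
print("spout",x[:2]+R@[-.15,0])
```

```text
[ 0.5835 -0.1827]
[ 0.5998 -0.2435]
[ 0.4479 -0.2881]
[ 0.4317 -0.2275]
[0.67603818 0.18204291 1.11119462] 63.66676220206413 [-0.001   0.0011 -0.0022 -0.001   0.0032 -0.    ]
shelf corners [[-0.0148, -0.1198], [-0.1135, -0.1228], [-0.1164, -0.0341], [-0.0172, -0.0334]] [-0.0655 -0.0775]
knobtop 0.2 [-0.1437 -0.053 ]
knobtop 0.19 [-0.1427 -0.0548]
lip-y 0.1 [-0.1593 -0.0238]
lip+y 0.1 [-0.1573  0.0208]
hinge 0.165 [-0.1133  0.0177]
bar end 0.165 [-0.1179 -0.0469]
spout [0.6094995  0.04760853]
```

The wrist view shows the box rim corners at (292,48), (359,48), (358,209) and (299,209), which fits 160 x 66 mm at yaw 16.4°. The zoomed top view shows the chute, the shelf overhanging the closed knob, and the hinge on the +y side.

```bash
python3 -m creep '[[[-0.005,0.04,0,-0.017,1],[0,0,0.177,0,1],[0,0,0.177,0,1],[0,0,0.177,0,1],[0,0,0.177,0,1],[0,0,0.177,0,1],[0,0,0.177,0,1],[0,0,0,0,1]]]'; python3 -m creep '[[[0,0,0,0,0.6],[0,0,0,0,0],[0,0,0,0,0],[0,0,0,0,0],[0,0,0,0,0],[0,0,0,0,0],[0,0,-0.05,0,0],[0,0,-0.05,0,0]]]'; python3 -c "
from h import *
P=snapshot('wrist');save(P,'w3.png');print(telemetry.get_obs()['joint_pos'])"
```

```text
clock: 8.18
tool_pos: [0.4694, -0.2482, 0.1862]
orientation: [-179.7, 0.5, 16.5]
force: [-1.9, -0.7, -0.6]
opening: 0.0877
gripper_force: 0.0
clock: 8.85
tool_pos: [0.472, -0.2487, 0.2134]
orientation: [-180.0, -0.0, 16.6]
force: [-0.3, -0.2, -0.8]
opening: 0.0659
gripper_force: 30.0
[-6.71462100e+00  1.90450762e+01 -3.03614523e+01  3.99461293e-02
 -4.04045900e+01  1.13286624e+02]
```

```bash
python3 -m creep '[[[0,0,0,-0.0756,0],[0,0,0,-0.0756,0],[0,0,0,-0.0756,0],[0,0,0,-0.0756,0],[0,0,0,-0.0756,0],[0,0,0,-0.0756,0],[0,0,0,-0.0756,0],[0,-0.035,0.05,0,0]]]'; python3 -m creep '[[[0.17,0,0,0,0],[0.17,0,0,0,0],[0.17,0,0,0,0],[0.1,0,0,0,0],[0,0,0,0,0],[0,0,0,0,0]]]'
python3 - <<'E'
from stage import *
P=snapshot("top");S=snapshot("side")
for p in (P,S):
  for n in ("spout","box"):
    r=nets.landmark_of(p,n)
    for q in r[:2]: print(n,np.round(q["uv"],1),round(q["confidence"],2),onz(p,q["uv"],.085 if n=="spout" else .01).round(4))
a=cv2.resize(P["frame"][100:240,250:410],None,fx=4,fy=4,interpolation=cv2.INTER_CUBIC)
cv2.imwrite("pics/z2.png",cv2.cvtColor(a,cv2.COLOR_RGB2BGR))
E
```

```text
clock: 9.57
tool_pos: [0.4677, -0.2461, 0.2046]
orientation: [179.7, -0.1, 64.7]
force: [1.4, -0.2, -1.9]
opening: 0.0657
gripper_force: 30.0
clock: 10.07
tool_pos: [0.5196, -0.1347, 0.203]
orientation: [179.9, -0.0, 64.3]
force: [-0.6, -0.0, -1.1]
opening: 0.0657
gripper_force: 30.0
spout [319.6 194.8] 0.6 [0.6056 0.0494 0.085 ]
box [329.7 277.6] 0.73 [ 0.5486 -0.0903  0.01  ]
```

View pics/z2.png

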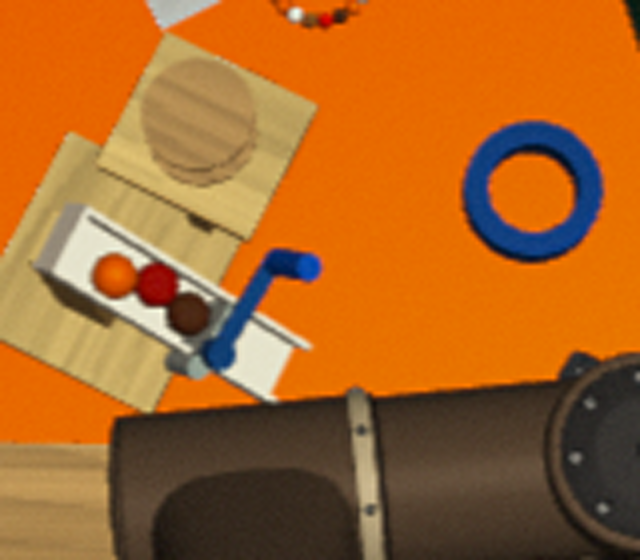

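The zoomed top view shows the chute lip at about (295,370) and the knob at (308,266). The shelf's downhill edge runs from (317,104) to (248,242), and the bar hinge is at (217,352).

```bash
python3 -m creep '[[[0.164,0,0,0,0],[0.164,0,0,0,0],[0.164,0,0,0,0],[0,0,0,0,0],[0,0,0.03,0,0],[0,0,0.023,0,0],[0,0,0,0,0],[0,0,0,0,0]]]'; python3 -m creep '[[[0,0,0,0,0.5],[0,0,0,0,1],[0,0,0,0,1],[0,0,0,0,1],[0,0,0,0,1],[0,0,0,0,1]]]'; python3 -m creep '[[[0,0,-0.1,0,1],[0,0,-0.2,0,1],[0,0,-0.2,0,1],[0,0,-0.2,0,1],[0,0,-0.2,0,1],[0,0,-0.2,0,1],[0,0,0,0,1]]]'
python3 - <<'E'
from stage import *
T=tool();p=snapshot("wrist");save(p,"w4.png")
for n in "stand spout shelf gate_grip pivot box bead0_center".split():
    r=nets.landmark_of(p,n);print(n,[(np.round(q["uv"],1).tolist(),round(q["confidence"],2)) for q in r[:1]])
print(telemetry.get_obs()["joint_pos"])
E
```

```text
clock: 11.03
tool_pos: [0.562, -0.0477, 0.1927]
orientation: [179.9, -0.1, 64.2]
force: [-1.8, 5.4, 12.0]
opening: 0.0661
gripper_force: 30.0
clock: 11.53
tool_pos: [0.5615, -0.0477, 0.1913]
orientation: [-180.0, 0.0, 64.2]
force: [0.6, -0.2, 0.3]
opening: 0.087
gripper_force: 0.0
clock: 12.12
tool_pos: [0.5633, -0.0475, 0.4206]
orientation: [179.3, -0.3, 64.3]
force: [1.6, -0.2, 0.6]
opening: 0.0878
gripper_force: 0.0
stand []
spout [([317.3, 63.3], 0.56)]
shelf []
gate_grip [([399.8, 14.3], 0.66)]
pivot [([282.7, 3.6], 0.76)]
box [([315.6, 131.2], 0.72)]
bead0_center []
[ 1.50833743e+01  9.93566156e+00 -1.30651745e+01 -4.93123343e-03
 -6.71461691e+01  1.39115575e+02]
```

View pics/w4.png

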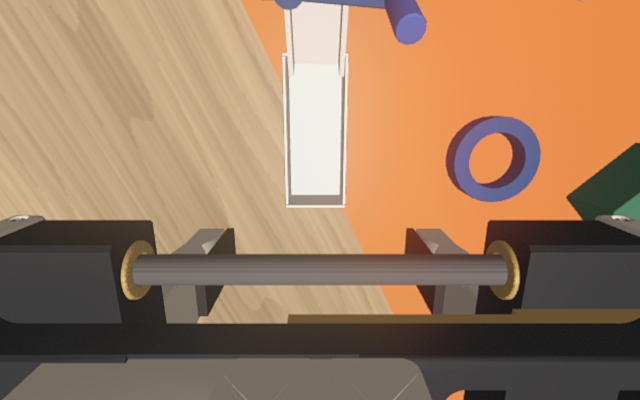

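The wrist view shows the box (columns 285–347) centred under the chute lip (row about 65, columns 290–345), with its near end at row 54, uphill of the lip. Next I need a closer look at the handle.

```bash
python3 -m creep '[[[0.15,0,0,0,1],[0.15,0,0,0,1],[0,0,0,0,1],[0,0,0,0,1]]]'
python3 - <<'E'
from stage import *
T=tool();p=snapshot("wrist");save(p,"w5.png");np.savez("w5.npz",T=T,M=p["mount"],k=[p["fx"],p["fy"],p["cx"],p["cy"]])
rs={}
P,S=snapshot("top"),snapshot("side")
for n in "spout shelf gate_grip pivot bead0_center".split():
    for nm,c in (("w",p),("t",P),("s",S)):
        r=nets.landmark_of(c,n)
        if r and r[0]["confidence"]>.5: rs.setdefault(n,[]).append((nm,ray(c,r[0]["uv"],T)));print(n,nm,np.round(r[0]["uv"],1),round(r[0]["confidence"],2))
o=np.array([.607,.049]);a=np.radians(64.2);R=np.array([[np.cos(a),-np.sin(a)],[np.sin(a),np.cos(a)]])
o=o+R@[.15,0];print("stand",o)
for n,l in rs.items():
    if len(l)>1: 
        X=tri([q for _,q in l]);print(n,X.round(4),"local",((X[:2]-o)@R).round(4),X[2].round(4))
E
```

```text
clock: 12.85
tool_pos: [0.5884, 0.008, 0.4103]
orientation: [-179.9, 0.1, 64.3]
force: [-0.5, 0.5, -0.7]
opening: 0.0878
gripper_force: 0.0
spout w [322.8 128.9] 0.94
spout s [327.8 221.6] 0.56
shelf t [299.5 137.3] 0.83
shelf s [351.8 141.9] 0.97
gate_grip w [407.  118.4] 0.84
pivot w [293.  112.2] 0.67
pivot s [321.9 188.1] 0.86
bead0_center w [321.9  40.8] 0.89
bead0_center s [324.7 185.9] 0.58
stand [0.67228466 0.18404782]
spout [0.6146 0.0508 0.0767] local [-0.145  -0.0061] 0.0767
shelf [0.7109 0.0941 0.2866] local [-0.0642 -0.0739] 0.2866
pivot [0.6052 0.0736 0.1791] local [-0.1286  0.0124] 0.1791
bead0_center [0.6372 0.108  0.1584] local [-0.0838 -0.0015] 0.1584
```

View pics/w5.png

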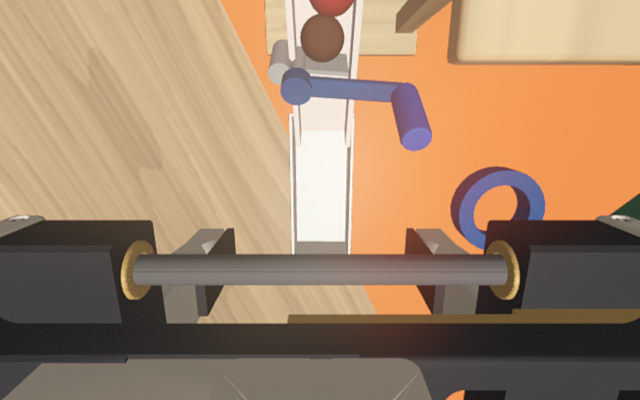

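The wrist view shows the hub at (296,86), the bar running to (400,92), the knob top at (416,138), and the shelf corner at (450,62) leaving the knob top uncovered. I'll convert these to stand coordinates.

Run:
```python
from h import *
d=np.load("w5.npz");p=dict(zip(("fx","fy","cx","cy"),d["k"]));p["mount"]=d["M"];T=d["T"]
a=np.radians(64.2);R=np.array([[np.cos(a),-np.sin(a)],[np.sin(a),np.cos(a)]]);o=np.array([.6723,.1840])
def L(n,uv,*hs):
    for h in hs: print(n,h,((onz(p,uv,h,T)[:2]-o)@R).round(4))
L("shelf corner",(450,62),.29,.30)
L("shelf edge",(630,62),.29,.30)
L("shelf left up",(458,3),.29,.30)
L("knobtop",(416,138),.19,.2,.21)
L("grip",(407,118.4),.17,.18,.19)
L("hub",(296,85),.16,.17,.18)
L("pivot",(293,112),.18,.185)
L("bar@knob",(398,93),.15,.16,.17)
L("postbase",(278,60),.14,.16)
L("lip L",(296,130),.085);L("lip R",(350,130),.085)
L("base corner",(416,54),.012)
L("box far L",(291,252),.05)
```

```text
shelf corner 0.29 [-0.1129 -0.0374]
shelf corner 0.3 [-0.1141 -0.0337]
shelf edge 0.29 [-0.1128 -0.0885]
shelf edge 0.3 [-0.1141 -0.0797]
shelf left up 0.29 [-0.0979 -0.0381]
shelf left up 0.3 [-0.1006 -0.0343]
knobtop 0.19 [-0.1431 -0.0583]
knobtop 0.2 [-0.1422 -0.0554]
knobtop 0.21 [-0.1413 -0.0525]
grip 0.17 [-0.1323 -0.0572]
grip 0.18 [-0.132  -0.0547]
grip 0.19 [-0.1316 -0.0521]
hub 0.16 [-0.111   0.0154]
hub 0.17 [-0.1116  0.0147]
hub 0.18 [-0.1123  0.014 ]
pivot 0.18 [-0.1281  0.0161]
pivot 0.185 [-0.1281  0.0157]
bar@knob 0.15 [-0.1157 -0.0549]
bar@knob 0.16 [-0.1161 -0.0527]
bar@knob 0.17 [-0.1165 -0.0504]
postbase 0.14 [-0.093   0.0292]
postbase 0.16 [-0.0955  0.0268]
lip L 0.085 [-0.1453  0.0212]
lip R 0.085 [-0.1453 -0.028 ]
base corner 0.012 [-0.0703 -0.103 ]
box far L 0.05 [-0.2821  0.0318]
```

```bash
python3 -m creep '[[[0,0,-0.15,0,1],[0,0,-0.15,0,1],[0,0,0,0.077,0.5],[0,0,0,0.077,0],[0,0,0,0.077,0],[0,0,0,0.077,0],[0,0,0,0.077,0],[0,0,0,0.077,0]]]'; python3 -m creep '[[[0,0,0,0.077,0],[0,0,0,0.077,0],[0,0,0,0.077,0],[0,0,0,0.077,0],[0,0,0,0.077,0],[0,0,0,0.077,0],[0,0,0,0.077,0],[0,0,0,0.077,0]]]'; python3 -m creep '[[[0,0,0,0.077,0],[0,0,0,0.077,0],[0,0,0,0.077,0],[0,0,0,0.077,0],[0,0,0,0.077,0],[0,0,0,0.077,0],[0,0,0,0.077,0],[0,0,0,0.077,0]]]'; python3 -m creep '[[[0,0,0,0.077,0],[0,0,0,0.077,0],[0,0,0,0.077,0],[0,0,0,0.077,0],[0,-0.136,0,0,0],[0,-0.136,0,0,0],[0,0,0,0,0],[0,0,0,0,0]]]'
cat >> h.py <<'E'
a_=np.radians(64.2);R2=np.array([[np.cos(a_),-np.sin(a_)],[np.sin(a_),np.cos(a_)]]);o_=np.array([.6723,.1840])
def loc(X):X=np.array(X);return np.r_[(X[:2]-o_)@R2,X[2:]]
E
cat > st.py <<'E'
from h import *
o=telemetry.get_obs();l=loc(o["tool_pos"]);f=np.array(o["force"])
print("local grasp",l[:2].round(4),"tip z",round(l[2]-.178,4),"yaw",round(o["orientation"][2],2),"F local",(f[:2]@R2).round(1),f[2].round(1),"open",round(o["opening"],4),"t",round(o["clock"],2),"j6",round(o["joint_pos"][5]))
E
python3 st.py
```

```text
clock: 14.42
tool_pos: [0.5879, 0.0068, 0.4717]
orientation: [180.0, -0.0, 22.3]
force: [-0.2, 0.4, 0.8]
opening: 0.0525
gripper_force: 0.0
clock: 15.08
tool_pos: [0.5879, 0.0068, 0.4716]
orientation: [180.0, 0.0, -33.2]
force: [-0.5, 0.2, -0.3]
opening: 0.0022
gripper_force: 0.0
clock: 15.75
tool_pos: [0.5879, 0.0068, 0.4716]
orientation: [180.0, 0.0, -88.6]
force: [0.5, -0.5, 0.2]
opening: 0.0002
gripper_force: 0.0
clock: 16.42
tool_pos: [0.6376, -0.0175, 0.4705]
orientation: [179.9, -0.1, -116.0]
force: [-1.1, -0.7, -0.0]
opening: 0.0005
gripper_force: 0.0
local grasp [-0.1965 -0.0565] tip z 0.2925 yaw -116.05 F local [-1.   0.7] -0.0 open 0.0005 t 16.42 j6 -42
```

```bash
python3 -m creep '[[[0,0,0.2,0,0],[0,0,0.2,0,0],[-0.1,0,0,0,0],[-0.1,0,0,0,0],[0,0,0,0,0],[0,0,0,0,0]]]'; python3 st.py;  python3 -m creep '[[[0,0,0.04,0,0],[0,0,0,0,0],[0,0,0,0,0]]]'; python3 st.py; python3 -c "
from h import *
P=snapshot('side');cv2.imwrite('pics/s6.png',cv2.cvtColor(cv2.resize(P['frame'][110:240,270:400],None,fx=4,fy=4,interpolation=cv2.INTER_CUBIC),cv2.COLOR_RGB2BGR))"
```

```text
clock: 16.92
tool_pos: [0.6552, 0.0206, 0.3932]
orientation: [-179.9, 0.1, -115.8]
force: [0.5, 0.2, 0.9]
opening: 0.0003
gripper_force: 0.0
local grasp [-0.1546 -0.0557] tip z 0.2152 yaw -115.85 F local [ 0.4 -0.4] 0.9 open 0.0003 t 16.92 j6 -45
clock: 17.17
tool_pos: [0.6541, 0.0187, 0.384]
orientation: [-180.0, 0.0, -116.0]
force: [0.0, -1.3, -0.2]
opening: 0.0
gripper_force: 0.0
local grasp [-0.1567 -0.0556] tip z 0.206 yaw -115.99 F local [-1.2 -0.6] -0.2 open 0.0 t 17.17 j6 -45
```

View pics/s6.png

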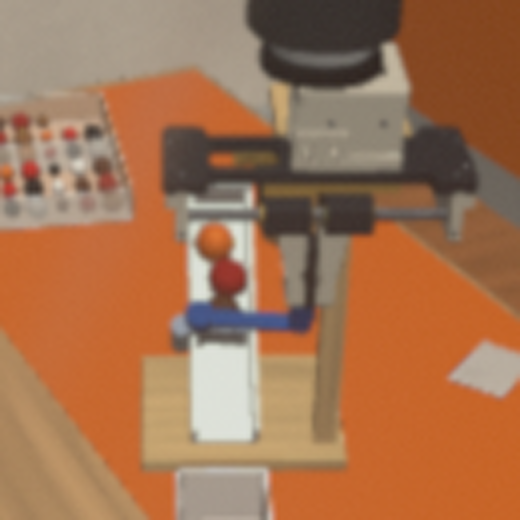

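The side view zoom shows the closed fingertips just above the knob at (300,310), with the gripper body clear of the shelf.

```bash
python3 -m creep '[[[0,0,0.04,0,0],[0,0,0,0,0],[0,0,0,0,0]]]' >/dev/null; python3 st.py;  python3 -m creep '[[[0,0,0.02,0,0],[0,0,0,0,0],[0,0,0,0,0]]]' >/dev/null; python3 st.py
```

```text
local grasp [-0.1578 -0.0561] tip z 0.1987 yaw -116.0 F local [-6.9 -0.1] 6.4 open 0.0004 t 17.47 j6 -45
local grasp [-0.1592 -0.0559] tip z 0.1964 yaw -116.0 F local [-12.5   3.9] 17.6 open 0.0002 t 17.72 j6 -45
```

```bash
python3 -m creep '[[[0.02,0,0.014,0,0],[0.02,0,0.014,0,0],[0.02,0,0.014,0,0],[0.02,0,0.014,0,0],[0,0,0,0,0]]]' >/dev/null; python3 st.py
python3 - <<'E'
from h import *
for c in ("side","top"):
    p=snapshot(c)
    for n in("gate_grip","pivot"):
        r=nets.landmark_of(p,n);print(c,n,[(np.round(q["uv"],1),round(q["confidence"],2),loc(onz(p,q["uv"],.17)).round(3)) for q in r[:2]])
E
```

```text
local grasp [-0.175  -0.0541] tip z 0.1852 yaw -115.99 F local [-9.7 14.3] 22.2 open 0.0005 t 18.13 j6 -44
side gate_grip [(array([345.7, 194.8]), 0.52, array([-0.15 , -0.055,  0.17 ]))]
side pivot [(array([321.4, 187.1]), 0.59, array([-0.109,  0.009,  0.17 ])), (array([402.8, 264.7]), 0.45, array([-0.429, -0.154,  0.17 ]))]
top gate_grip [(array([329.3, 176.4]), 0.74, array([-0.158, -0.041,  0.17 ]))]
top pivot [(array([307.2, 186.5]), 0.79, array([-0.12 ,  0.007,  0.17 ]))]
```

```bash
python3 -m creep '[[[0.017,0.015,0.012,0,0],[0.017,0.015,0.012,0,0],[0.017,0.015,0.012,0,0],[0.017,0.015,0.012,0,0],[0,0,0,0,0]]]' >/dev/null; python3 st.py
python3 - <<'E'
from h import *
pv=np.array([-.128,.0155,.183]);r=[]
for c in ("side","top"):
    p=snapshot(c)
    q=nets.landmark_of(p,"gate_grip")
    if q: print(c,np.round(q[0]["uv"],1),round(q[0]["confidence"],2))
    for th in (.3,.4,.5,.6,.7,.8):
        L=pv+.07*(np.cos(th)*np.array([0,-1,0])+np.sin(th)*np.array([-.819,0,-.574]))
        print(th,L.round(4),proj(p,np.r_[R2@L[:2]+o_,L[2]])[0].round(1))
E
```

```text
local grasp [-0.1879 -0.0431] tip z 0.1765 yaw -115.97 F local [-8.   9.4] 23.3 open 0.0002 t 18.85 j6 -43
side [338.8 202.3] 0.65
0.3 [-0.1449 -0.0514  0.1711] [344.1 193.4]
0.4 [-0.1503 -0.049   0.1674] [343.3 195.7]
0.5 [-0.1555 -0.0459  0.1637] [342.3 197.8]
0.6 [-0.1604 -0.0423  0.1603] [341.  199.9]
0.7 [-0.1649 -0.038   0.1571] [339.5 201.8]
0.8 [-0.1691 -0.0333  0.1542] [337.8 203.6]
top [333.5 180.8] 0.48
0.3 [-0.1449 -0.0514  0.1711] [326.5 170.6]
0.4 [-0.1503 -0.049   0.1674] [327.9 172.7]
0.5 [-0.1555 -0.0459  0.1637] [329.2 174.9]
0.6 [-0.1604 -0.0423  0.1603] [330.3 177.2]
0.7 [-0.1649 -0.038   0.1571] [331.1 179.7]
0.8 [-0.1691 -0.0333  0.1542] [331.7 182.2]
```

```bash
python3 -m creep '[[[0,0,-0.1,0,0],[0,0,-0.1,0,0.5],[-0.08,0.025,0,0,0.5],[0,0,0,0,0.5],[0,0,0,0,0.5],[0,0,0,0,0.5]]]' >/dev/null; python3 st.py
python3 - <<'E'
from h import *
pv=np.array([-.128,.0155,.183])
for c in ("side","top"):
    p=snapshot(c)
    q=nets.landmark_of(p,"gate_grip")
    if q:
        f=lambda th:np.linalg.norm(proj(p,(lambda L:np.r_[R2@L[:2]+o_,L[2]])(pv+.07*(np.cos(th)*np.array([0,-1,0])+np.sin(th)*np.array([-.819,0,-.574]))))[0]-q[0]["uv"])
        t=np.linspace(0,1.6,81);e=[f(x) for x in t];i=int(np.argmin(e));print(c,np.round(q[0]["uv"],1),round(q[0]["confidence"],2),t[i],e[i])
E
```

```text
local grasp [-0.1702 -0.0384] tip z 0.2121 yaw -115.97 F local [-0.6 -0.2] -0.1 open 0.0287 t 19.55 j6 -45
side [338.8 199.6] 0.82 0.64 1.9752669990973766
top [305.  177.7] 0.67 0.0 20.021828520157015
```

```bash
python3 -m creep '[[[0,0,0,0,0.6],[0,0,0,0,0.6],[0,0,0.11,0,0.6],[0,0,0.11,0,0.6],[0,0,0.11,0,0.6],[0,0,0,0,0.6]]]' >/dev/null; python3 st.py; python3 -m creep '[[[0,0,0,0,0],[0,0,0,0,0],[0,0,0,0,0],[0,0,0,0,0],[0,0,0,0,0],[0,0,0,0,0]]]' >/dev/null; python3 st.py
```

```text
local grasp [-0.1709 -0.0374] tip z 0.1423 yaw -116.03 F local [-0.4  1.1] -1.2 open 0.0524 t 20.25 j6 -45
local grasp [-0.1701 -0.0394] tip z 0.1479 yaw -115.97 F local [ -6.7 -16.8] -7.5 open 0.0182 t 20.75 j6 -45
```

```bash
python3 -m creep '[[[0.023,0.028,0.016,0,0],[0.023,0.028,0.016,0,0],[0.018,0.034,0.012,0,0],[0.018,0.034,0.012,0,0],[0.01,0.036,0.007,0,0],[0.01,0.036,0.007,0,0],[0.004,0.038,0.003,0,0],[0.004,0.038,0.003,0,0]]]' >/dev/null; python3 st.py; python3 -m creep '[[[0,0.01,0,0,0],[0,0.01,0,0,0],[0,0,0,0,0]]]' >/dev/null; python3 st.py;python3 - <<'E'
from h import *
pv=np.array([-.128,.0155,.183])
for c in ("side","top"):
    p=snapshot(c)
    if c=="side":cv2.imwrite('pics/s7.png',cv2.cvtColor(cv2.resize(p['frame'][130:290,270:400],None,fx=3.5,fy=3.5,interpolation=cv2.INTER_CUBIC),cv2.COLOR_RGB2BGR))
    for n in ("gate_grip","bead0_center","bead1_center","bead2_center"):
        q=nets.landmark_of(p,n)
        if q: print(c,n,np.round(q[0]["uv"],1),round(q[0]["confidence"],2),loc(onz(p,q[0]["uv"],.018)).round(3))
E
```

```text
local grasp [-0.1932  0.0153] tip z 0.1312 yaw -116.06 F local [ -5.4 -19. ] -8.7 open 0.0171 t 21.42 j6 -47
local grasp [-0.1931  0.0164] tip z 0.1316 yaw -116.0 F local [-11.8 -31. ] -18.5 open 0.0171 t 21.67 j6 -48
side gate_grip [316.3 209.3] 0.39 [0.003 0.02  0.018]
side bead1_center [322. 186.] 0.56 [ 0.148 -0.003  0.018]
side bead2_center [328.3 260.2] 0.38 [-0.242 -0.007  0.018]
top gate_grip [273.4 174.5] 0.55 [0.    0.    0.018]
top bead0_center [365.5 210.3] 0.44 [-0.28  -0.026  0.018]
top bead1_center [349.5 221.4] 0.65 [-0.254  0.023  0.018]
top bead2_center [448.1 155.3] 0.42 [-0.422 -0.274  0.018]
```

View pics/s7.png

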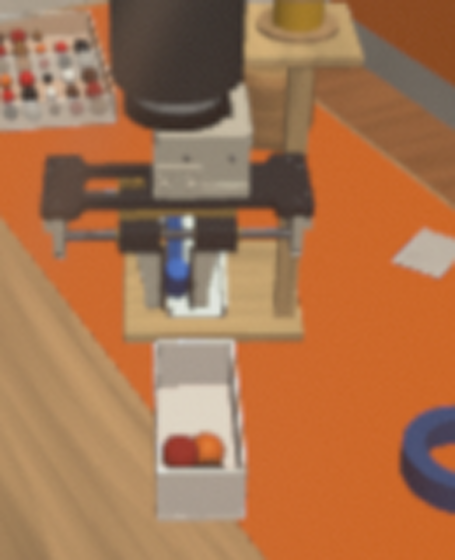

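The side view shows the handle pointing straight down the slope, with red and orange beads in the box at (180,450) and (207,447). I'll check for the brown one from above.

```bash
python3 -m creep '[[[0,-0.015,0,0,0],[0,0,0,0,0],[0,0,0,0,0]]]' >/dev/null; python3 st.py;python3 - <<'E'
from h import *
p=snapshot("top");cv2.imwrite('pics/t8.png',cv2.cvtColor(cv2.resize(p['frame'][110:250,250:400],None,fx=4,fy=4,interpolation=cv2.INTER_CUBIC),cv2.COLOR_RGB2BGR))
E
```

```text
local grasp [-0.1931  0.0152] tip z 0.1314 yaw -116.03 F local [ -8.5 -14.6] -9.5 open 0.017 t 22.42 j6 -47
```

View pics/t8.png

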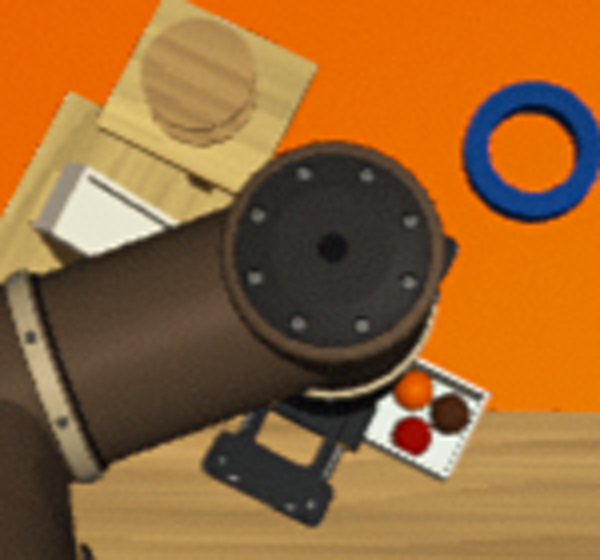

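All three beads are in the box: orange (413,388), brown (449,412) and red (411,435). Now I'll swing the handle back.

```bash
python3 -m creep '[[[-0.004,-0.038,-0.003,0,0],[-0.004,-0.038,-0.003,0,0],[-0.01,-0.036,-0.007,0,0],[-0.01,-0.036,-0.007,0,0],[-0.018,-0.034,-0.012,0,0],[-0.018,-0.034,-0.012,0,0],[-0.023,-0.028,-0.016,0,0],[-0.023,-0.028,-0.016,0,0]]]' >/dev/null; python3 st.py; python3 -m creep '[[[-0.03,-0.023,-0.021,0,0],[-0.03,-0.023,-0.021,0,0],[0,0,0,0,0]]]' >/dev/null; python3 st.py
```

```text
local grasp [-0.172  -0.0367] tip z 0.1455 yaw -116.02 F local [-6.   5.2] -0.6 open 0.0174 t 23.13 j6 -45
local grasp [-0.1587 -0.047 ] tip z 0.155 yaw -115.98 F local [-5.6  1.3] 0.6 open 0.0173 t 23.38 j6 -45
```

```bash
python3 -m creep '[[[0,0,0,0,0.6],[0,0,0,0,0.6],[0,0,0,0,0.6],[0,0,-0.12,0,0.6],[0,0,-0.12,0,0.6],[0,0,-0.12,0,0.6],[0.09,-0.012,0,0,0],[0.09,-0.013,0,0,0]]]' >/dev/null; python3 -m creep '[[[0,0,0,0,0],[0,0,0,0,0],[0,0,0,0,0],[0,0,0,0,0],[0,0,0,0,0],[0,0,0.13,0,0],[0,0,0.13,0,0],[0,0,0,0,0]]]' >/dev/null; python3 st.py
```

```text
local grasp [-0.1945 -0.0503] tip z 0.1698 yaw -116.01 F local [-0.1  0.7] -1.4 open 0.0005 t 24.72 j6 -42
```

```bash
python3 -m creep '[[[-0.043,0,0,0,0],[-0.043,0,0,0,0],[-0.043,0,0,0,0],[-0.038,0,0,0,0],[0,0,0,0,0],[0,0,0,0,0]]]' >/dev/null; python3 st.py; python3 -m creep '[[[-0.015,0,0,0,0],[0,0,0,0,0],[0,0,0,0,0]]]' >/dev/null; python3 st.py
cat > th.py <<'E'
from h import *
pv=np.array([-.128,.0155,.183])
for c in ("side","top"):
    p=snapshot(c)
    q=nets.landmark_of(p,"gate_grip")
    if q:
        f=lambda th:np.linalg.norm(proj(p,(lambda L:np.r_[R2@L[:2]+o_,L[2]])(pv+.07*(np.cos(th)*np.array([0,-1,0])+np.sin(th)*np.array([-.819,0,-.574]))))[0]-q[0]["uv"])
        t=np.linspace(-.2,1.6,91);e=[f(x) for x in t];i=int(np.argmin(e));print(c,np.round(q[0]["uv"],1),round(q[0]["confidence"],2),"theta",t[i].round(2),e[i].round(1))
E
python3 th.py
```

```text
local grasp [-0.1603 -0.0537] tip z 0.1799 yaw -115.91 F local [-7.2 -4.1] 9.1 open 0.0001 t 25.22 j6 -45
local grasp [-0.1572 -0.0529] tip z 0.1783 yaw -115.96 F local [-3.6 -1.9] 2.2 open 0.0006 t 25.47 j6 -45
side [344.5 186.9] 0.64 theta 0.02 0.4
top [323.6 167.4] 0.66 theta 0.12 0.2
```

```bash
for i in 1; do python3 -m creep '[[[-0.008,0,0,0,0],[0,0,0,0,0],[0,0,0,0,0]]]' >/dev/null; python3 st.py; done; python3 -m creep '[[[-0.007,0,0,0,0],[0,0,0,0,0],[0,0,0,0,0]]]' >/dev/null; python3 st.py; python3 th.py
```

```text
local grasp [-0.156  -0.0521] tip z 0.1759 yaw -115.96 F local [-4.5 -1.1] 5.1 open 0.0008 t 25.92 j6 -45
local grasp [-0.1549 -0.0522] tip z 0.1763 yaw -115.97 F local [-6.3 -1.3] 7.6 open 0.0002 t 26.17 j6 -45
side [345.5 186.6] 0.57 theta 0.0 0.6
```

```bash
python3 -m creep '[[[0,0,0.02,0,0],[0,0,0,0,0],[0,0,0,0,0]]]' >/dev/null; python3 st.py; python3 -m creep '[[[0,0,0.02,0,0],[0,0,0,0,0],[0,0,0,0,0]]]' >/dev/null; python3 st.py; python3 th.py
```

```text
local grasp [-0.1551 -0.0522] tip z 0.1718 yaw -115.98 F local [-6.9 -3.2] 4.5 open 0.0005 t 26.62 j6 -45
local grasp [-0.1554 -0.0524] tip z 0.1675 yaw -116.0 F local [-7.9 -5.4] 2.9 open -0.0 t 26.87 j6 -45
side [345.4 186.1] 0.74 theta -0.02 0.5
top [324.  169.6] 0.44 theta 0.2 1.2
```

```bash
python3 -m creep '[[[-0.008,0,0,0,0],[0,0,0,0,0],[0,0,0,0,0]]]' >/dev/null; python3 st.py; python3 -m creep '[[[0.1,0,0,0,0],[0.15,0,0,0,0],[0,0,-0.2,0,0],[0,0,-0.2,0,0],[0,0,-0.2,0,0],[0,0,-0.15,0,0],[0,0,0,0,0]]]' >/dev/null; python3 st.py; python3 th.py
```

```text
local grasp [-0.1547 -0.0525] tip z 0.1675 yaw -116.02 F local [-12.5  -5.3] 3.9 open 0.0003 t 27.32 j6 -45
local grasp [-0.2033 -0.052 ] tip z 0.3249 yaw -115.92 F local [-0.6 -0.5] 0.2 open 0.0003 t 27.9 j6 -42
top [326.3 165.7] 0.71 theta 0.16 3.2
```

```bash
python3 -m creep '[[[0,0.127,0,0,0],[0,0.127,0,0,0],[0,0,0,-0.077,0],[0,0,0,-0.077,0],[0,0,0,-0.077,0],[0,0,0,-0.077,0],[0,0,0,-0.077,0],[0,0,0,-0.077,0]]]' >/dev/null; python3 -m creep '[[[0,0,0,-0.077,0],[0,0,0,-0.077,0],[0,0,0,-0.077,0],[0,0,0,-0.077,0],[0,0,0,-0.077,0],[0,0,0,-0.077,0],[0,0,0,-0.077,0],[0,0,0,-0.077,0]]]' >/dev/null; python3 -m creep '[[[0,0,0,-0.077,0],[0,0,0,-0.077,0],[0,0,0,-0.077,0],[0,0,0,-0.077,0],[0,0,0,-0.077,0],[0,0,0,-0.077,0],[0,0,0,-0.077,0],[0,0,0,-0.077,0]]]' >/dev/null; python3 -m creep '[[[0,0,0,-0.077,0],[0,0,0,-0.077,0],[0,0,0,-0.077,0],[0,0,0,-0.077,0],[0.04,0,0.2,0,0],[0,0,0.2,0,0],[0,0,0.06,0,0],[0,0,0,0,0]]]'; python3 st.py
python3 - <<'E'
from h import *
T=tool();p=snapshot("wrist");save(p,"w9.png")
for n in ("gate_grip","pivot","spout","box"):
    q=nets.landmark_of(p,n)
    if q:print(n,np.round(q[0]["uv"],1),loc(onz(p,q[0]["uv"],{"gate_grip":.182,"pivot":.183,"spout":.085,"box":0}[n],T)).round(4))
E
```

```text
clock: 30.77
tool_pos: [0.5867, 0.0081, 0.3973]
orientation: [-179.5, 0.3, 64.2]
force: [-0.4, -0.3, 0.4]
opening: 0.0002
gripper_force: 0.0
local grasp [-0.1956  0.0005] tip z 0.2193 yaw 64.19 F local [-0.4  0.2] 0.4 open 0.0002 t 30.77 j6 134
gate_grip [421.7 109.1] [-0.128  -0.0558  0.182 ]
pivot [297.  108.7] [-0.1276  0.0154  0.183 ]
spout [499.8 207.5] [-0.217  -0.1631  0.085 ]
box [325.7 182.3] [-0.2127 -0.0031  0.    ]
```

View pics/w9.png

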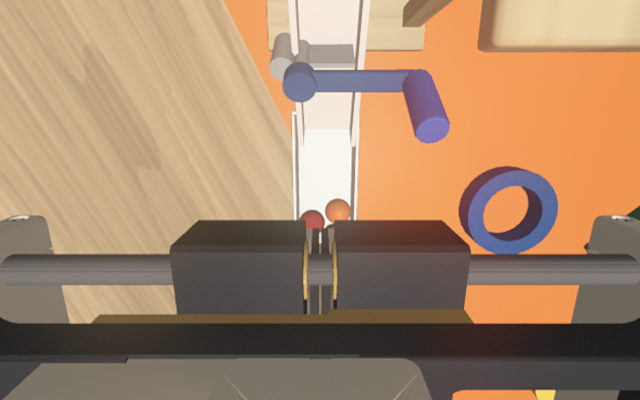

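The handle bar is level in the wrist view, from (300,81) to (418,80), so the gate is at its closed stop. The box is in place with beads inside and the coil is undisturbed. I'll lift clear and hand in.

```bash
python3 -m creep '[[[0,0,-0.15,0,0],[0,0,-0.15,0,0],[0,0,-0.15,0,0],[0,0,0,0,0],[0,0,0,0,0]]]'; python3 -c "
from plant import workorder
print(workorder.close_job())"
```

```text
clock: 31.43
tool_pos: [0.5884, 0.0081, 0.4968]
orientation: [179.7, -0.3, 64.2]
force: [0.2, -0.8, -1.3]
opening: 0.0007
gripper_force: 0.0
the job is handed in; nothing more can be done
None
```

The job is handed in at 31.4 s: the box stands in line under the chute lip with all three beads in it, the handle is back at its closed stop, and the arm never went near the coils or the jar.

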